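# Unhook the wire basket from the safety hook in a rug-tufting workshop

### The job

Take the steel basket by its wooden grip, lift its bar up past the tip of the deep hook, easing up the sprung keeper above it, and draw it out without ever forcing the hook. Then set the basket down upright in the middle of the cork mat, holding it until it stands there, and let go. Keep the robot itself off the hook stand and leave the other things on the table where they are.

Things in the scene. Friction and masses are not known exactly. Their poses are not given: they have to be found in the camera images.
- basket: open steel basket, 0.15 to 0.27 kg, hanging on the hook at the start. Origin level with its underside, straight below its bar; z up. Tray 90 (x) by 110 (y) by 50 mm high, walls 3 mm, centred 6 mm to +x of the origin. Two flat uprights at y = +-53 mm carry a round hanging bar along y, 8 mm thick, its axis 140 mm above the origin. Balanced below the bar
- basket_bar (a point): the middle of the basket's hanging bar (on its axis)
- basket_grip (a point): where to hold the basket's upright wooden grip, in front (-x) of the tray: 26 (x) by 14 (y) mm, 80 mm high. This point is on its middle line, 65 mm to -x of the bar, 108 mm above the basket's underside and 22 mm below the grip's top. Pinch it from above across the 14 mm (along the basket's y), firmly (about 45 N), as the load lies 65 mm to one side
- stand: fixed steel hook stand. Origin on the table straight below the resting bar; the hook opens towards its -x. A post (20 by 30 mm, 297 mm high, centre x = +75 mm) on a foot (x = 55 to 155 mm, 90 mm wide) carries a fixed seat and, clamped at another height each time, a bracket with the hook's upturned tip and a sprung keeper over it. Do not load the hook by more than 8 N
- stand_seat (a point): top of the seat under the bar, 166 mm above the table, 24 mm wide (y); a 20 mm high back stop has its face at x = +7 mm. In front the tip plate (x = -12 to -7 mm, 24 mm wide) rises past the seat. Its edge is 22 to 62 mm above the seat: this setting differs each time and is not reported, so it must be found by feel or sight. The bar must be lifted over it and drawn out to -x
- stand_post (a point): middle of the post's top (x = +75 mm). Keeper: flat plate (x = -14 to +14 mm) on the bracket, at rest 5 mm above the tip edge, so the 8 mm bar must push it up 3 mm or more to pass. It yields 10 mm, pushing back with about 1.3 N at first, 2 N at 3 mm, 3 N at 6.5 mm, 3.8 N at 10 mm, then a hard stop. The bracket's top arm (x = -5 to +65 mm) ends 39 mm above the tip edge
- mat: square cork mat, 190 by 190 by 4 mm, fixed flat on the table; origin at the centre of its underside (its top is 4 mm above)
- staple_box: bystander: loose cardboard box of staples, 75 by 45 by 35 mm high, origin at the centre of its underside
- screwdriver: bystander: loose screwdriver 200 mm long, lying on the table along its own x
- bobbin: bystander: loose white plastic bobbin, 56 mm across and 50 mm high, standing; origin at the centre of its underside
There are look-alikes about, which are no part of the job. What is shaped like the basket but green is not meant.

How it is judged:
By the outcome, as a careful person would: the job done as asked, in the order asked, and still so for the second after the job is handed in, with the robot touching nothing.
It also fails if it takes over 58 s, if anything falls off the work surface, if the arm or the gripper's body presses on something with over 40 N, if the wrist force passes 120 N, or if a joint passes its speed limit or range.

### The arm

A 7-joint arm with a two-finger parallel gripper is mounted at the origin on the work surface. World frame = base frame: x ahead of the robot, y to its left, z up, the work surface at z = 0. Lengths are in m, angles in rad, forces in N, time in s.
With the tool pointing down it reaches from about 0.35 to 0.9 m from the base axis. Payload 8.1 kg.
Tool frame: the origin (TCP) lies on the centre line of the jaws, within the pads' length; the fingertips stand 25 mm ahead of it and the grasp point (between the pads) lies 6 mm ahead of it; y points along the fingers, x is the direction in which the jaws open and shut, and the axes are right-handed (so a half turn about y gives the same grasp; the last joint's range is limited). The gripper opens to 85 mm and grips with 20 to 120 N. Pads are 22 mm wide; open, the fingers measure 114 mm over their backs; the gripper's body (76 mm by 85 mm) begins 54 mm behind the grasp point. The pads swing forward as they close: fully open they stand 13 mm farther back than shut.
Start: joints at [-1.289, 0.434, 0.025, 1.573, -0.012, 1.134, -0.075], TCP at [0.235, 0.579, 0.256] pointing down, gripper open.
Joint ranges: [-2.62, 2.62], [-0.44, 2.09], [-1.27, 1.32], [0.08, 2.57], [-1.32, 4.46], [0.12, 2], [-2.74, 2.74]. Speed limits (rad/s): [2.22, 2.22, 3.01, 3.01, 3.14, 3.14, 3.14].

### API

Orientations are given as a 3x3 rotation matrix whose columns are the frame's x, y, z axes.
In Python, from plant import * gives the robot as it stands.
- The arm moves only by the tool carry_out, never from a script. Its argument "motion" is a list that holds one entry, the list of rows, each a list of 7 numbers: the closure, from 0 (fully open) to 1 (shut), then the shift along the tool's x, y, z in mm, then the turn, a rotation vector about the tool's x, y, z in degrees. A call has 1 to 10 rows; each row is the pose to reach, as a shift and turn from the pose commanded when the call began, along the tool's axes at that moment; what a row does not reach only later rows make up. A row lasts 1/10 s, in which the tool goes at most 50 mm and 8.59 degrees, less where a joint would pass 70% of its speed; a pose out of reach is approached as far as the arm can. A call with a gripper value outside its range is refused whole. The fingers move at their own pace and stop on an object; "newtons" is the grip in N (left out, the last holds). Time passes only in rows, so rows that repeat a pose let the fingers close. It gives the time, the measured TCP pose, the force and the opening at its end, in the units of the state.
- observe(): the state, without advancing time (a new reading comes with each control period).
- camera(name): name is "scene" or "side" or "wrist"; returns a dict with "color" (384x512x3 uint8, red, green, blue), "intrinsics" (3x3 intrinsics, pixels), "R" (3x3) and "t" (3): a world point X has camera coordinates R X + t. Camera axes: x right, y down, z forward; pixel columns grow to the right and rows downward; lengths in m; the calibration is good to about 2 mm. A picture is of the moment at which its call begins. There is no depth.
- finish_job(): hands the job in, once; it reports no verdict.
Trained networks look in the newest picture that a camera, given by its name, has taken for a name from the list of things; names that differ only in an ending like _2 or _b are one class to them, and where a whole thing is asked for, a point or a joint stands for the part that bears it (a point fixed in the world has none). Each returns a list of dicts, best first, with "p" (0 to 1); they miss things now and then, are a little off and sometimes report something else, mostly with a low value. They report only what shows in the picture. A call takes as long as a camera call. They do not tell look-alikes from the thing itself.
- boxes_of(camera, label): "extent" ([left, top, width, height] in pixels, round what is visible of it).
- cut_out(camera, label): "region" (384x512 bool, what is visible of it) and "extent" ([left, top, width, height] in pixels, round what is visible of it).
- landmark_of(camera, label): "pixel" ([column, row] in pixels: a listed point, or the origin of a listed thing).
The state is a dict: "time_s": time; "joints": joint angles; "joint_vel": joint speeds; "tau": joint torques, N m; "position": TCP position; "tool_rot": TCP orientation; "wrist_force": force on the tool from outside, world axes, zero at the start; "moment": the same for the moment, N m; "finger_gap": finger opening in m.
Only numpy, scipy, OpenCV 4.12 (cv2) and the standard library are available. Lean on these libraries where they do the work, as an engineer would, in place of code of your own. Each camera call takes 0.05 s, during which the arm holds its last target. There are 200 camera calls.

## Working session

There is one attempt and no reset: what is moved stays moved. The work goes in short steps, Python scripts to look and compute and a tool call to move; the robot and the scene stay as the last step left them, time stands still between calls to the robot, and variables do not carry over. Pictures are saved under pics/ and viewed, about 8 in all and at most 12, crops included, and the job is handed in when it is done.

Besides the shell and the picture viewer there is one more tool, called after "Request:" as name([rows], argument=value, ...), one row to a line, values as JSON. carry_out: Moves the arm, as the interface text tells. Its arguments: {"type":"object","properties":{"motion":{"type":"array"},"newtons":{"type":"number"}},"required":["motion"]}

```bash
mkdir -p pics; ls; cat > h.py <<'E'
from plant import *
import numpy as np, cv2
def cams(names=("scene","side")):
    return {n:camera(n) for n in names}
def tri(obs):
    # obs: list of (cam,pixel)
    A=[];b=[]
    for c,p in obs:
        K,R,t=map(np.array,(c["intrinsics"],c["R"],c["t"]))
        d=np.linalg.solve(K,[p[0],p[1],1.]); d=R.T@d; d/=np.linalg.norm(d); o=-R.T@t
        P=np.eye(3)-np.outer(d,d); A.append(P); b.append(P@o)
    X,*_=np.linalg.lstsq(np.vstack(A),np.hstack(b),rcond=None); return X
def onz(c,p,z):
    K,R,t=map(np.array,(c["intrinsics"],c["R"],c["t"]))
    d=R.T@np.linalg.solve(K,[p[0],p[1],1.]); o=-R.T@t
    return o+d*(z-o[2])/d[2]
def proj(c,X):
    K,R,t=map(np.array,(c["intrinsics"],c["R"],c["t"]))
    q=K@(R@np.array(X)+t); return q[:2]/q[2]
E
python3 - <<'E'
from h import *
C=cams()
im=np.hstack([cv2.resize(C[n]["color"],None,fx=1,fy=1) for n in C])
for n in C: cv2.imwrite(f"pics/{n}0.png",cv2.resize(C[n]["color"],(800,600))[:,:,::-1])
for n in C:
  print(n, -np.array(C[n]["R"]).T@C[n]["t"])
  for l in ["basket","basket_bar","basket_grip","stand_seat","stand_post","mat","staple_box","screwdriver","bobbin"]:
    print(l,[(np.round(d["pixel"],1).tolist(),round(d["p"],2)) for d in landmark_of(n,l)][:3])
s=observe();print(s["time_s"],s["position"],np.round(s["tool_rot"],3).tolist(),s["wrist_force"])
E
```

```text
pics
scene [1.19626101 0.02144809 1.02581852]
basket [([356.7, 171.3], 0.93), ([296.4, 171.2], 0.71), ([298.0, 234.2], 0.67)]
basket_bar [([299.7, 146.4], 0.93), ([299.7, 209.8], 0.86), ([369.9, 144.6], 0.76)]
basket_grip [([284.6, 142.6], 0.8), ([368.0, 137.7], 0.62), ([296.7, 234.9], 0.3)]
stand_seat [([300.5, 208.8], 0.71)]
stand_post [([320.6, 200.2], 0.96)]
mat [([144.6, 251.2], 0.71), ([332.6, 208.7], 0.34)]
staple_box [([223.8, 280.8], 0.82)]
screwdriver [([227.8, 205.0], 0.69)]
bobbin [([332.2, 210.6], 0.53)]
side [-0.00968639 -0.63137921  1.22208483]
basket [([160.7, 183.3], 0.94), ([184.7, 223.0], 0.69), ([256.3, 195.4], 0.67)]
basket_bar [([255.9, 174.0], 0.88), ([181.5, 196.5], 0.84), ([154.1, 160.1], 0.67)]
basket_grip [([245.2, 189.9], 0.75), ([177.1, 220.6], 0.61), ([138.9, 167.5], 0.59)]
stand_seat [([256.8, 174.4], 0.65), ([244.5, 187.2], 0.35)]
stand_post [([265.5, 132.6], 0.63)]
mat [([334.1, 297.5], 0.98), ([257.3, 174.8], 0.6), ([256.0, 196.1], 0.26)]
staple_box [([315.8, 232.0], 0.85)]
screwdriver []
bobbin [([208.3, 188.6], 0.52)]
1.0 [0.23466497 0.57929465 0.25632911] [[0.375, 0.0, -0.927], [0.927, 0.0, 0.375], [0.0, -1.0, -0.0]] [-0.21546362  0.47207763  0.70854579]
```

View pics/scene0.png

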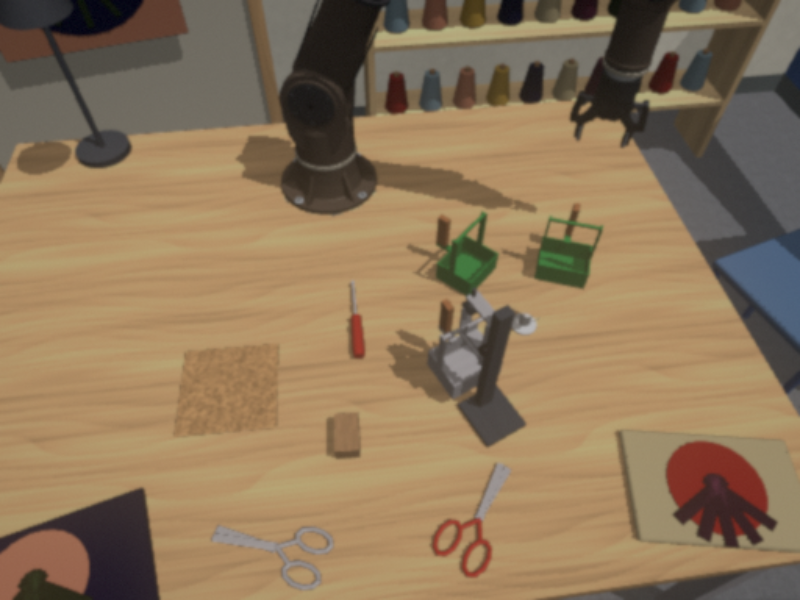

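View pics/side0.png

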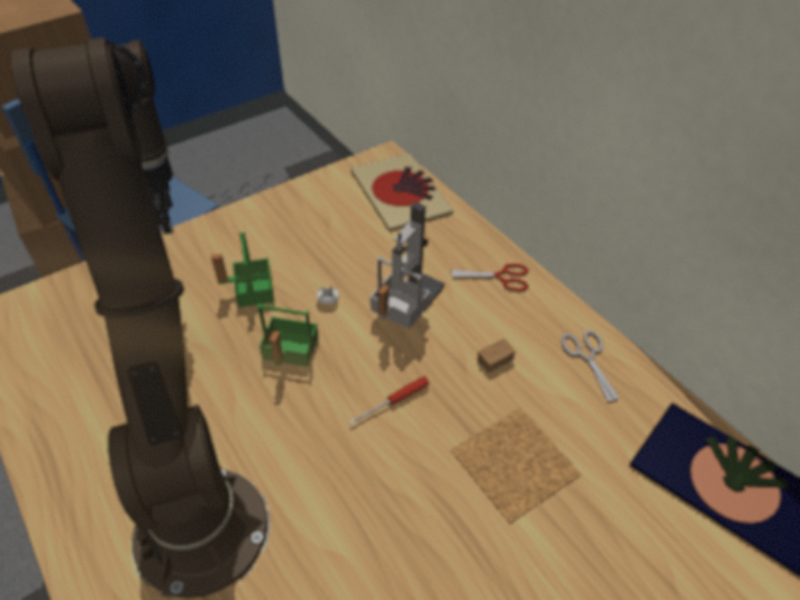

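Scene: the steel basket hangs on the stand around (455,350) in the 800-px picture, with its grip at about (446,318). The two green look-alikes are behind it. The mat is at (228,390), the screwdriver at (356,325) and the staple box at (345,435). Side: grip at (384,300), post top at (417,212), mat at (515,465).

```bash
python3 - <<'E'
from h import *
C=cams()
def P(a,b): return tri([(C["scene"],a),(C["side"],b)])
for n,a,b in [("bar",(299.7,209.8),(255.9,174)),("seat",(300.5,208.8),(256.8,174.4)),("post",(320.6,200.2),(265.5,132.6)),("mat",(144.6,251.2),(334.1,297.5)),("grip",(285.4,203),(245.2,189.9)),("bobbin",(332.2,210.6),(208.3,188.6)),("box",(223.8,280.8),(315.8,232))]:
  X=P(a,b); print(n,X.round(4), proj(C["scene"],X).round(1),proj(C["side"],X).round(1))
for n in ["scene","side"]:
  for l in ["mat","screwdriver","basket_grip","basket"]:
    print(n,l,[(np.round(d["extent"]).tolist(),round(d["p"],2)) for d in boxes_of(n,l)][:3])
# mat by corners on z=.004
for n,cs in [("scene",[(186,346),(280,344),(277,431),(175,436)]),("side",[(518,411),(578,472),(513,520),(452,457)])]:
  print(n,[onz(C[n],np.array(c)*.64,.004).round(3)[:2].tolist() for c in cs])
a=cv2.resize(C["scene"]["color"][180:270,260:350],(600,600),interpolation=2)
b=cv2.resize(C["side"]["color"][120:220,225:295],(420,600),interpolation=2)
cv2.imwrite("pics/crop1.png",np.hstack([a,b])[:,:,::-1][:, :1020] if 0 else cv2.resize(np.hstack([a,b]),(800,470))[:,:,::-1])
E
```

```text
bar [0.6147 0.2256 0.1583] [298.9 210.4] [255.3 173.5]
seat [0.615  0.2249 0.1599] [298.8 210.2] [255.5 173.3]
post [0.6786 0.2553 0.2909] [321.6 199.4] [266.2 133.2]
mat [ 0.5948 -0.2404 -0.0062] [143.7 251.7] [333.2 297.1]
grip [0.5587 0.2023 0.1249] [286.3 202.3] [245.9 190.5]
bobbin [ 0.512   0.3834 -0.0072] [334.4 208.7] [210.1 190.2]
box [ 0.7212 -0.0057 -0.0098] [223.2 281.2] [315.3 231.7]
scene mat [([112.0, 223.0, 65.0, 60.0], 0.91)]
scene screwdriver [([226.0, 202.0, 11.0, 30.0], 0.68)]
scene basket_grip [([277.0, 138.0, 43.0, 52.0], 0.85), ([340.0, 131.0, 43.0, 52.0], 0.85), ([275.0, 196.0, 34.0, 58.0], 0.82)]
scene basket [([272.0, 194.0, 36.0, 61.0], 0.74), ([343.0, 134.0, 34.0, 52.0], 0.7), ([279.0, 140.0, 40.0, 48.0], 0.57)]
side mat [([294.0, 264.0, 76.0, 73.0], 0.86)]
side screwdriver [([247.0, 240.0, 25.0, 17.0], 0.69)]
side basket_grip [([135.0, 151.0, 41.0, 42.0], 0.82), ([164.0, 195.0, 34.0, 41.0], 0.58), ([236.0, 164.0, 40.0, 47.0], 0.57)]
side basket [([237.0, 163.0, 36.0, 44.0], 0.93), ([166.0, 194.0, 39.0, 40.0], 0.9), ([133.0, 151.0, 45.0, 45.0], 0.58)]
scene [[0.479, -0.322], [0.499, -0.13], [0.694, -0.137], [0.679, -0.325]]
side [[0.672, -0.145], [0.674, -0.323], [0.497, -0.324], [0.485, -0.151]]
```

View pics/crop1.png

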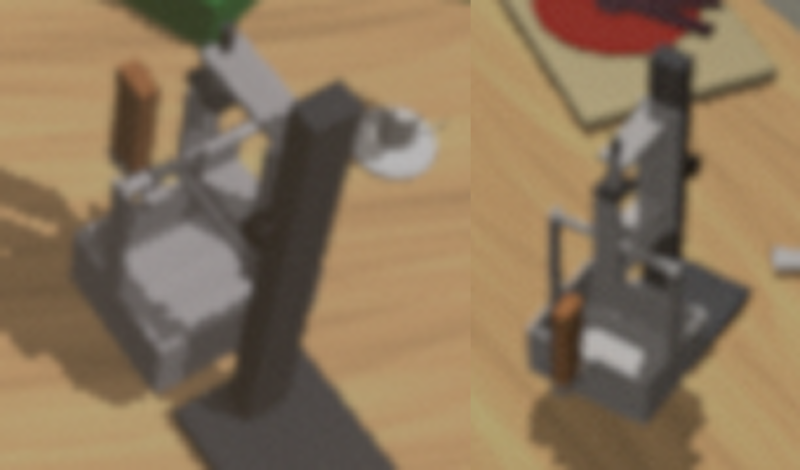

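The crops show the bar resting low on the hook. The tip plate rises above it, with the keeper and the lighter top arm overhead. The geometry fits: bar to post is 70 mm at 25° yaw, bar to grip 61 mm at 22°. I'll hover above the grip with the jaws across it and look again from there.

Request:
carry_out([
  [[0.3,-24,0,-45,0,-4.6,0],[0.3,-47,0,-88,0,-9.2,0],[0.3,-70,0,-132,0,-13.8,0],[0.3,-93,0,-176,0,-18.4,0],[0.3,-116,0,-220,0,-23,0],[0.3,-139,0,-264,0,-27.6,0],[0.3,-162,0,-308,0,-32.2,0],[0.3,-185,0,-352,0,-36.8,0],[0.3,-208,0,-396,0,-41.4,0],[0.3,-231,0,-440,0,-46,0]],
])

```text
time_s: 2.5
position: [0.5568, 0.1983, 0.2566]
tool_rot: [[-0.409, 0.001, -0.913], [0.913, 0.0, -0.409], [0.0, -1.0, -0.001]]
wrist_force: [1.0, 0.0, 0.4]
finger_gap: 0.0597
```

```bash
python3 - <<'E'
from h import *
C=cams(("scene","side","wrist"))
s=observe();print(s["time_s"],s["position"],np.round(s["tool_rot"],3).tolist(),s["wrist_force"],s["finger_gap"])
for n in C:
  for l in ["basket_bar","basket_grip","stand_seat","stand_post"]:
    print(n,l,[(np.round(d["pixel"],1).tolist(),round(d["p"],2)) for d in landmark_of(n,l)][:3])
w=C["wrist"]
for X in [(.556,.2,.16),(.615,.225,.17)]: print(proj(w,X))
print("green",tri([(C["scene"],(299.7,146.4)),(C["side"],(181.5,196.5))]))
cv2.imwrite("pics/w1.png",cv2.resize(w["color"],(800,600))[:,:,::-1])
E
```

```text
2.65 [0.55804922 0.19556015 0.25618862] [[-0.399, 0.001, -0.917], [0.917, -0.002, -0.399], [-0.002, -1.0, -0.0]] [-0.48011518  0.36836437 -0.47652489] 0.05954122094443711
scene basket_bar [([299.2, 146.4], 0.92), ([368.3, 144.2], 0.68), ([299.2, 212.0], 0.62)]
scene basket_grip [([288.0, 201.0], 0.89), ([367.7, 137.5], 0.84), ([331.9, 209.1], 0.73)]
scene stand_seat [([298.8, 206.4], 0.76)]
scene stand_post [([323.6, 198.4], 0.77), ([146.5, 250.4], 0.63)]
side basket_bar [([180.4, 201.0], 0.87), ([154.8, 158.5], 0.87), ([253.2, 172.3], 0.56)]
side basket_grip [([138.9, 166.2], 0.75), ([176.8, 219.1], 0.72), ([246.0, 187.5], 0.67)]
side stand_seat [([256.2, 170.3], 0.67)]
side stand_post [([266.9, 134.2], 0.66)]
wrist basket_bar []
wrist basket_grip [([264.4, 193.1], 0.76)]
wrist stand_seat [([269.5, 289.0], 0.91)]
wrist stand_post []
[268.41309987 204.99729912]
[266.98215544 293.24214984]
green [0.35353775 0.28558834 0.1434526 ]
```

View pics/w1.png

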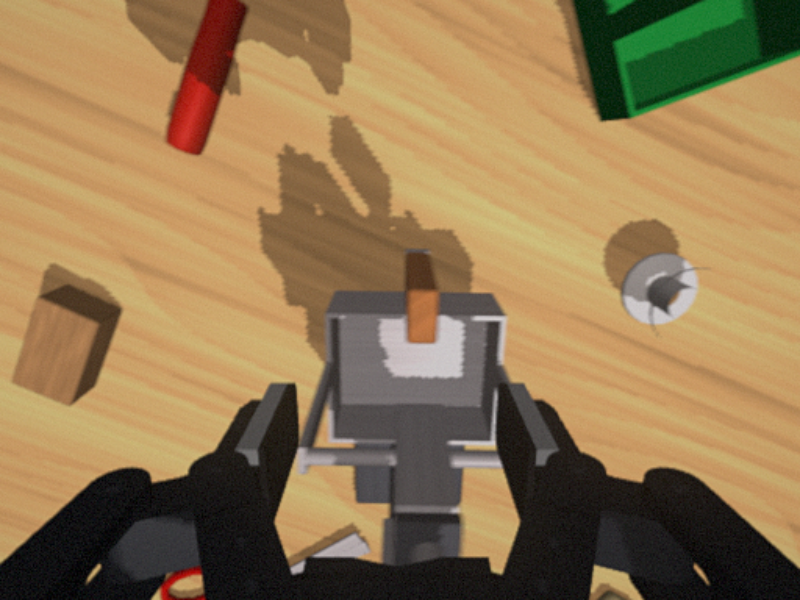

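Wrist view: the grip's top is centred at (422,316) in the 800-px picture. The bar lies level in the image at row 460, so the yaw is right. The hook is at (427,455), the bobbin at (658,288), and the jaws are clear of the green basket.

```bash
python3 - <<'E'
from h import *
w=camera("wrist"); sc=camera("scene"); sd=camera("side"); s=observe()
print(s["time_s"],s["position"],np.round(s["tool_rot"],3).tolist())
for z in(.158,.162): print("grip top",[onz(w,np.array(p)*.64,z).round(4).tolist() for p in [(422,316),(422,292),(422,342)]])
print("bar L", onz(w,np.array((305,460))*.64,.17).round(4),"R",onz(w,np.array((500,460))*.64,.17).round(4))
X=tri([(sc,(287,201.5)),(sd,(246,188.5)),(w,(264.4,193.1))]);print("grip3",X)
T=np.array(s["tool_rot"]);
print("cam rel", -np.array(w["R"]).T@w["t"]-s["position"])
E
```

```text
3.4 [0.55566991 0.20007327 0.25632331] [[-0.406, 0.0, -0.914], [0.914, 0.0, -0.406], [0.0, -1.0, -0.0]]
grip top [[0.5492, 0.2097, 0.158], [0.539, 0.205, 0.158], [0.5605, 0.2149, 0.158]]
grip top [[0.548, 0.2089, 0.162], [0.538, 0.2043, 0.162], [0.5591, 0.2141, 0.162]]
bar L [0.6316 0.1875 0.17  ] R [0.595  0.2701 0.17  ]
grip3 [0.55755929 0.20612735 0.12864596]
cam rel [-0.07021048 -0.03120475  0.11775784]
```

Request:
carry_out([
  [[0.3,5,15,2,0,0,0],[0.3,10,30,4,0,0,0],[0.3,11,45,5,0,0,0],[0.3,11,60,5,0,0,0],[0.3,11,66,5,0,0,0],[0.3,11,66,5,0,0,0],[0.3,11,66,5,0,0,0]],
], newtons=45)

```text
time_s: 4.1
position: [0.547, 0.2081, 0.1909]
tool_rot: [[-0.406, 0.001, -0.914], [0.914, 0.0, -0.406], [0.0, -1.0, -0.001]]
wrist_force: [0.1, 0.3, -0.6]
finger_gap: 0.0597
```

```bash
python3 - <<'E'
from h import *
w=camera("wrist"); s=observe()
print(s["time_s"],s["position"],np.round(s["tool_rot"],3).tolist())
p=np.array(s["position"])
for dz in (.118,.138,.158): print(proj(w,[p[0],p[1],dz])*1.5625)
cv2.imwrite("pics/w2.png",cv2.resize(w["color"],(800,600))[:,:,::-1])
E
```

```text
4.15 [0.54716288 0.20817534 0.19105387] [[-0.406, 0.001, -0.914], [0.914, 0.001, -0.406], [0.0, -1.0, -0.001]]
[397.17738058 341.88767221]
[397.26288389 362.61461312]
[397.36792304 388.07725363]
```

View pics/w2.png

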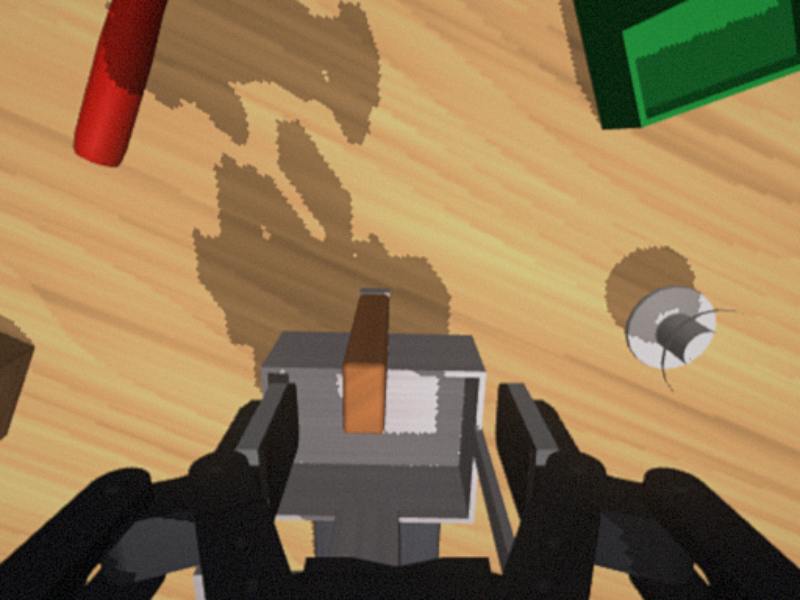

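The second wrist view was taken with the arm settled. It shows the grip's top at column 364, but the jaw centre is at 397, so I am 11 mm too far sideways. The first picture was taken while the arm was still settling. In depth, the top's centre is at row 398 against an expected 388, which is about 3 mm towards the stand. I'll correct that.

Request:
carry_out([
  [[0.3,-6,0,0,0,0,0],[0.3,-11,0,-1,0,0,0],[0.3,-11,0,-1,0,0,0],[0.3,-11,8,-1,0,0,0],[0.3,-11,15,-1,0,0,0],[0.3,-11,15,-1,0,0,0],[0.3,-11,15,-1,0,0,0]],
])

```text
time_s: 4.85
position: [0.5517, 0.1985, 0.1748]
tool_rot: [[-0.406, -0.001, -0.914], [0.914, -0.0, -0.406], [0.0, -1.0, 0.001]]
wrist_force: [0.5, 0.1, 1.4]
finger_gap: 0.0597
```

```bash
python3 - <<'E'
from h import *
w=camera("wrist"); s=observe()
print(s["time_s"],s["position"],s["wrist_force"])
p=np.array(s["position"])
print(proj(w,[p[0],p[1],.16])*1.5625)
cv2.imwrite("pics/w3.png",cv2.resize(w["color"],(800,600))[:,:,::-1])
h=cv2.cvtColor(w["color"],cv2.COLOR_RGB2HSV).astype(int)
m=((h[...,0]<16)&(h[...,1]>140)&(h[...,2]>100)).astype(np.uint8); m[:, :200]=0
n,l,st,c=cv2.connectedComponentsWithStats(m)
for i in range(1,n):
  if st[i,4]>150: print((st[i]*1.5625).round(),c[i]*1.5625)
E
```

```text
4.9 [0.55197122 0.19848802 0.17512842] [ 0.3561471  -0.47051643  0.0635723 ]
[397.12276118 416.98510422]
[ 373.  384.   47.   77. 2138.] [396.04692069 421.79847405]
```

View pics/w3.png

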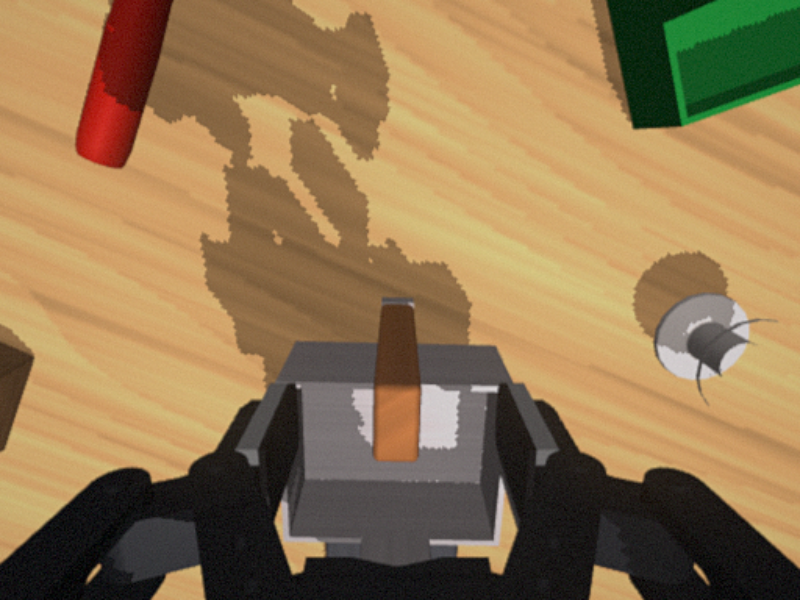

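The grip is now centred: column 396 against 397. Next I descend and close.

Request:
carry_out([
  [[0.3,0,12,0,0,0,0],[0.3,0,24,0,0,0,0],[0.3,0,31,0,0,0,0],[0.3,0,31,0,0,0,0],[0.6,0,31,0,0,0,0],[0.7,0,31,0,0,0,0],[1,0,31,0,0,0,0],[1,0,31,0,0,0,0],[1,0,31,0,0,0,0],[1,0,31,0,0,0,0]],
], newtons=45)

```text
time_s: 5.9
position: [0.5523, 0.1985, 0.1447]
tool_rot: [[-0.406, 0.001, -0.914], [0.914, 0.0, -0.406], [0.0, -1.0, -0.001]]
wrist_force: [-0.6, -0.4, 2.7]
finger_gap: 0.0136
```

```bash
cat > o.py <<'E'
from h import *
s=observe(); R=np.array(s["tool_rot"])
print(s["time_s"],s["position"].round(4) if hasattr(s["position"],'round') else s["position"],R.round(3).tolist(),"F tool",(R.T@s["wrist_force"]).round(2),"M tool",(R.T@s["moment"]).round(2),s["finger_gap"])
E
python3 o.py
```

```text
5.9 [0.5523 0.1985 0.1447] [[-0.406, 0.001, -0.914], [0.914, 0.0, -0.406], [0.0, -1.0, -0.001]] F tool [-0.1  -2.72  0.71] M tool [-0.12 -0.05  0.01] 0.013568244488416653
```

Request:
carry_out([
  [[1,0,-1,0,0,0,0],[1,0,-2,0,0,0,0],[1,0,-4,0,0,0,0],[1,0,-6,0,0,0,0],[1,0,-8,0,0,0,0],[1,0,-8,0,0,0,0],[1,0,-8,0,0,0,0]],
])

```text
time_s: 6.6
position: [0.5521, 0.1984, 0.1524]
tool_rot: [[-0.406, 0.0, -0.914], [0.914, 0.0, -0.406], [0.0, -1.0, -0.0]]
wrist_force: [-0.4, -0.6, -2.0]
finger_gap: 0.0137
```

```bash
cat > f.py <<'E'
from h import *
F=[];M=[]
import sys
for i in range(int(sys.argv[1]) if len(sys.argv)>1 else 4):
    c=camera("side"); s=observe(); R=np.array(s["tool_rot"]); F.append(R.T@s["wrist_force"]); M.append(R.T@s["moment"])
print(round(s["time_s"],2),np.round(s["position"],4),R.round(3).tolist(),"F tool",np.mean(F,0).round(2),np.std(F,0).round(2),"M",np.mean(M,0).round(3),np.std(M,0).round(3),round(s["finger_gap"],4))
E
python3 f.py 6
```

```text
6.9 [0.552  0.1984 0.1522] [[-0.406, -0.0, -0.914], [0.914, -0.0, -0.406], [0.0, -1.0, 0.0]] F tool [ 0.12  1.7  -0.01] [0.24 0.68 0.39] M [0.104 0.018 0.001] [0.018 0.03  0.027] 0.0132
```

Request:
carry_out([
  [[1,0,-2,0,0,0,0],[1,0,-4,0,0,0,0],[1,0,-6,0,0,0,0],[1,0,-8,0,0,0,0],[1,0,-9,0,0,0,0],[1,0,-9,0,0,0,0]],
])

```text
time_s: 7.5
position: [0.5522, 0.1984, 0.1616]
tool_rot: [[-0.406, 0.0, -0.914], [0.914, 0.0, -0.406], [0.0, -1.0, -0.0]]
wrist_force: [0.2, 0.4, -1.0]
finger_gap: 0.0136
```

```bash
python3 f.py 4; python3 - <<'E'
from h import *
w=camera("side");v=camera("scene");k=camera("wrist")
a=cv2.resize(w["color"][115:215,225:295],(385,550),interpolation=2)
b=cv2.resize(k["color"],(410,308),interpolation=2); b2=cv2.resize(v["color"][180:240,270:350],(410,242)[:1]+(242,),interpolation=2)
cv2.imwrite("pics/l1.png",np.hstack([a,np.vstack([b,b2])])[:,:,::-1])
E
```

```text
7.7 [0.552  0.1984 0.1612] [[-0.406, -0.0, -0.914], [0.914, -0.0, -0.406], [0.0, -1.0, 0.0]] F tool [0.03 1.75 0.05] [0.28 0.34 0.91] M [ 0.117 -0.001 -0.   ] [0.034 0.005 0.014] 0.0136
```

View pics/l1.png

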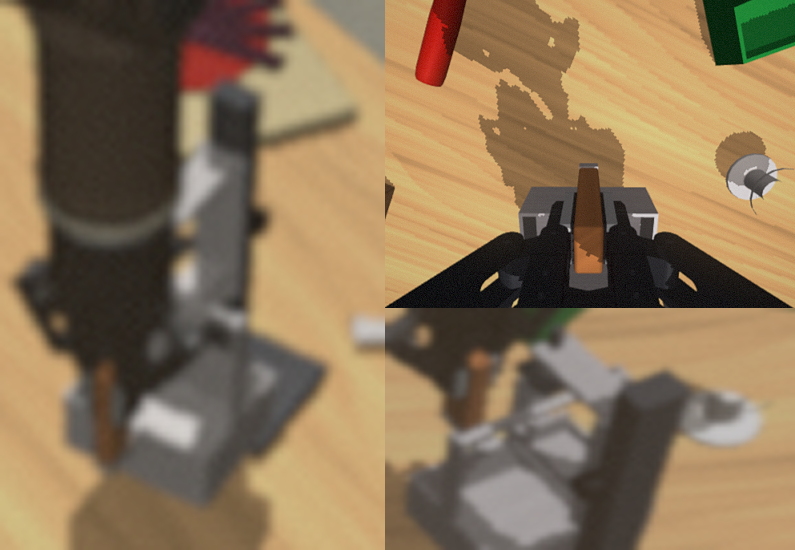

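The three-part picture shows the basket held level. The bar is still inside the hook, below the keeper and the top arm. The forces fit a free load of about 1.75 N. I'll now feel upwards in 4 mm steps, which is less than the keeper's 10 mm yield.

Request:
carry_out([
  [[1,0,-1,0,0,0,0],[1,0,-2,0,0,0,0],[1,0,-3,0,0,0,0],[1,0,-4,0,0,0,0],[1,0,-4,0,0,0,0]],
])

```text
time_s: 8.35
position: [0.5522, 0.1984, 0.1655]
tool_rot: [[-0.406, 0.0, -0.914], [0.914, 0.0, -0.406], [0.0, -1.0, -0.0]]
wrist_force: [0.2, 0.1, -0.9]
finger_gap: 0.0137
```

```bash
python3 f.py 4
```

```text
8.55 [0.552  0.1984 0.1653] [[-0.406, -0.0, -0.914], [0.914, 0.0, -0.406], [0.0, -1.0, 0.0]] F tool [0.09 1.29 0.01] [0.4  0.69 0.55] M [ 0.114  0.002 -0.006] [0.029 0.028 0.021] 0.0137
```

Request:
carry_out([
  [[1,0,-1,0,0,0,0],[1,0,-2,0,0,0,0],[1,0,-3,0,0,0,0],[1,0,-3,0,0,0,0]],
])

```text
time_s: 8.95
position: [0.5522, 0.1984, 0.1685]
tool_rot: [[-0.406, 0.0, -0.914], [0.914, 0.0, -0.406], [0.0, -1.0, -0.0]]
wrist_force: [0.1, 0.3, -2.2]
finger_gap: 0.0134
```

```bash
python3 f.py 5
```

```text
9.2 [0.5521 0.1984 0.1683] [[-0.406, -0.0, -0.914], [0.914, 0.0, -0.406], [0.0, -1.0, 0.0]] F tool [-0.14  1.56  0.04] [0.37 0.35 0.52] M [ 0.097 -0.004 -0.01 ] [0.023 0.017 0.013] 0.0133
```

Request:
carry_out([
  [[1,0,-1,0,0,0,0],[1,0,-2,0,0,0,0],[1,0,-3,0,0,0,0],[1,0,-4,0,0,0,0],[1,0,-4,0,0,0,0]],
])

```text
time_s: 9.7
position: [0.5522, 0.1984, 0.1725]
tool_rot: [[-0.406, 0.0, -0.914], [0.914, 0.0, -0.406], [0.0, -1.0, -0.0]]
wrist_force: [0.2, -0.4, -2.3]
finger_gap: 0.0134
```

```bash
python3 f.py 4
```

```text
9.9 [0.552  0.1984 0.1723] [[-0.406, 0.0, -0.914], [0.914, 0.0, -0.406], [0.0, -1.0, -0.0]] F tool [-0.4   1.67 -0.  ] [0.15 0.37 0.33] M [ 0.103 -0.021  0.023] [0.044 0.012 0.045] 0.0137
```

Request:
carry_out([
  [[1,0,-1,0,0,0,0],[1,0,-2,0,0,0,0],[1,0,-2.5,0,0,0,0],[1,0,-2.5,0,0,0,0]],
])

```text
time_s: 10.3
position: [0.5521, 0.1984, 0.175]
tool_rot: [[-0.406, 0.0, -0.914], [0.914, 0.0, -0.406], [0.0, -1.0, -0.0]]
wrist_force: [0.6, -0.3, -1.7]
finger_gap: 0.0136
```

```bash
python3 f.py 4
```

```text
10.5 [0.5521 0.1984 0.1748] [[-0.406, -0.0, -0.914], [0.914, 0.0, -0.406], [0.0, -1.0, 0.0]] F tool [-0.1   1.84 -0.45] [0.21 0.39 0.15] M [ 0.127 -0.001  0.001] [0.02  0.022 0.022] 0.0138
```

Request:
carry_out([
  [[1,0,-1,0,0,0,0],[1,0,-2,0,0,0,0],[1,0,-3,0,0,0,0],[1,0,-3,0,0,0,0]],
])

```text
time_s: 10.9
position: [0.5522, 0.1984, 0.178]
tool_rot: [[-0.406, 0.0, -0.914], [0.914, 0.0, -0.406], [0.0, -1.0, -0.0]]
wrist_force: [0.8, 0.6, -1.9]
finger_gap: 0.0137
```

```bash
python3 f.py 5
```

```text
11.15 [0.552  0.1984 0.1778] [[-0.406, -0.0, -0.914], [0.914, -0.0, -0.406], [0.0, -1.0, 0.0]] F tool [0.05 1.92 0.43] [0.34 0.54 0.21] M [ 0.112  0.014 -0.018] [0.04  0.029 0.035] 0.0136
```

Request:
carry_out([
  [[1,0,-1,0,0,0,0],[1,0,-2,0,0,0,0],[1,0,-3,0,0,0,0],[1,0,-4,0,0,0,0],[1,0,-4,0,0,0,0]],
])

```text
time_s: 11.65
position: [0.5522, 0.1984, 0.182]
tool_rot: [[-0.406, 0.0, -0.914], [0.914, 0.0, -0.406], [0.0, -1.0, -0.0]]
wrist_force: [0.2, 0.5, -0.9]
finger_gap: 0.0134
```

```bash
python3 f.py 4
```

```text
11.85 [0.552  0.1984 0.1818] [[-0.406, -0.0, -0.914], [0.914, -0.0, -0.406], [-0.0, -1.0, 0.0]] F tool [ 0.31  1.76 -0.  ] [0.19 0.5  0.38] M [ 0.114  0.024 -0.016] [0.03  0.038 0.014] 0.0134
```

Request:
carry_out([
  [[1,0,-1,0,0,0,0],[1,0,-2,0,0,0,0],[1,0,-3,0,0,0,0],[1,0,-3,0,0,0,0]],
])

```text
time_s: 12.25
position: [0.5522, 0.1984, 0.185]
tool_rot: [[-0.406, 0.0, -0.914], [0.914, 0.0, -0.406], [0.0, -1.0, -0.0]]
wrist_force: [-0.0, -0.3, -1.6]
finger_gap: 0.0141
```

```bash
python3 f.py 4
```

```text
12.45 [0.552  0.1984 0.1848] [[-0.406, -0.0, -0.914], [0.914, 0.0, -0.406], [0.0, -1.0, 0.0]] F tool [0.38 1.73 0.26] [0.31 0.15 0.2 ] M [0.116 0.004 0.002] [0.013 0.019 0.023] 0.0133
```

Request:
carry_out([
  [[1,0,-1,0,0,0,0],[1,0,-2,0,0,0,0],[1,0,-3,0,0,0,0],[1,0,-4,0,0,0,0],[1,0,-4,0,0,0,0]],
])

```text
time_s: 12.95
position: [0.5521, 0.1984, 0.189]
tool_rot: [[-0.406, 0.0, -0.914], [0.914, 0.0, -0.406], [0.0, -1.0, -0.0]]
wrist_force: [-0.4, -0.6, -2.4]
finger_gap: 0.0136
```

```bash
python3 f.py 4
```

```text
13.15 [0.552  0.1984 0.1888] [[-0.406, -0.0, -0.914], [0.914, -0.0, -0.406], [0.0, -1.0, 0.0]] F tool [-0.11  1.52  0.09] [0.43 0.44 0.27] M [ 0.144 -0.001 -0.008] [0.023 0.012 0.017] 0.0136
```

Request:
carry_out([
  [[1,0,-1,0,0,0,0],[1,0,-2,0,0,0,0],[1,0,-3,0,0,0,0],[1,0,-3,0,0,0,0]],
])

```text
time_s: 13.55
position: [0.5522, 0.1984, 0.192]
tool_rot: [[-0.406, 0.0, -0.914], [0.914, 0.0, -0.406], [0.0, -1.0, -0.0]]
wrist_force: [0.1, 0.1, -1.6]
finger_gap: 0.0134
```

```bash
python3 f.py 4
```

```text
13.75 [0.5521 0.1984 0.1918] [[-0.406, -0.0, -0.914], [0.914, 0.0, -0.406], [0.0, -1.0, 0.0]] F tool [-0.12  1.69 -0.22] [0.37 0.28 0.38] M [0.114 0.011 0.012] [0.049 0.021 0.026] 0.0132
```

Request:
carry_out([
  [[1,0,-1,0,0,0,0],[1,0,-2,0,0,0,0],[1,0,-3,0,0,0,0],[1,0,-4,0,0,0,0],[1,0,-4,0,0,0,0]],
])

```text
time_s: 14.25
position: [0.552, 0.1984, 0.1958]
tool_rot: [[-0.406, -0.0, -0.914], [0.914, -0.0, -0.406], [0.0, -1.0, 0.0]]
wrist_force: [0.8, 0.7, -3.7]
finger_gap: 0.0133
```

```bash
python3 f.py 4
```

```text
14.45 [0.552  0.1984 0.1957] [[-0.406, -0.0, -0.914], [0.914, -0.0, -0.406], [0.0, -1.0, 0.0]] F tool [-0.28  3.09  0.04] [0.18 0.7  0.29] M [0.184 0.009 0.012] [0.029 0.022 0.01 ] 0.0138
```

Request:
carry_out([
  [[1,0,-1,0,0,0,0],[1,0,-2,0,0,0,0],[1,0,-3,0,0,0,0],[1,0,-3,0,0,0,0]],
])

```text
time_s: 14.85
position: [0.552, 0.1983, 0.1989]
tool_rot: [[-0.406, -0.0, -0.914], [0.914, -0.0, -0.406], [0.0, -1.0, 0.0]]
wrist_force: [-0.8, 0.9, -5.0]
finger_gap: 0.0131
```

```bash
python3 f.py 4
```

```text
15.05 [0.552  0.1983 0.1987] [[-0.406, -0.0, -0.914], [0.914, -0.0, -0.406], [0.0, -1.0, 0.0]] F tool [0.28 3.88 0.25] [0.27 0.59 0.41] M [ 0.29  -0.003 -0.012] [0.041 0.023 0.029] 0.0136
```

Contact began at about 51 mm of lift and the keeper is now about 3–4 mm up. I go 2 mm higher to clear the tip with margin, well short of the hard stop.

Request:
carry_out([
  [[1,0,-1,0,0,0,0],[1,0,-2,0,0,0,0],[1,0,-2,0,0,0,0]],
])

```text
time_s: 15.35
position: [0.552, 0.1984, 0.2009]
tool_rot: [[-0.406, -0.0, -0.914], [0.914, -0.0, -0.406], [0.0, -1.0, 0.0]]
wrist_force: [0.2, -0.1, -5.0]
finger_gap: 0.0139
```

```bash
python3 f.py 8
```

```text
15.75 [0.552  0.1983 0.2008] [[-0.406, -0.0, -0.914], [0.914, -0.0, -0.406], [0.0, -1.0, 0.0]] F tool [-0.21  4.66 -0.01] [0.43 0.67 0.34] M [ 0.356 -0.017 -0.026] [0.019 0.026 0.027] 0.0134
```

The estimates put the keeper 5.5–8 mm up, so the tip is cleared. I draw out slowly along −x of the stand and check for side force partway.

Request:
carry_out([
  [[1,0,0,1,0,0,0],[1,0,0,2,0,0,0],[1,0,0,3,0,0,0],[1,0,0,4,0,0,0],[1,0,0,5,0,0,0],[1,0,0,6,0,0,0]],
])

```text
time_s: 16.35
position: [0.5466, 0.1959, 0.2009]
tool_rot: [[-0.406, 0.0, -0.914], [0.914, 0.0, -0.406], [0.0, -1.0, -0.0]]
wrist_force: [1.9, 1.4, -4.1]
finger_gap: 0.0137
```

```bash
python3 f.py 4
```

```text
16.55 [0.5464 0.1958 0.2007] [[-0.406, -0.0, -0.914], [0.914, -0.0, -0.406], [0.0, -1.0, 0.0]] F tool [ 0.11  4.27 -1.32] [0.47 0.05 0.19] M [ 0.094  0.01  -0.006] [0.052 0.035 0.023] 0.0135
```

The resisting force is 1.3 N, which fits keeper friction and is far below a jam. I continue.

Request:
carry_out([
  [[1,0,0,1,0,0,0],[1,0,0,2,0,0,0],[1,0,0,3,0,0,0],[1,0,0,4,0,0,0]],
])

```text
time_s: 16.95
position: [0.5429, 0.1943, 0.2008]
tool_rot: [[-0.406, 0.0, -0.914], [0.914, 0.0, -0.406], [0.0, -1.0, -0.0]]
wrist_force: [1.0, 1.6, -5.5]
finger_gap: 0.0134
```

```bash
python3 f.py 4
```

```text
17.15 [0.5428 0.1942 0.2008] [[-0.406, -0.0, -0.914], [0.914, -0.0, -0.406], [0.0, -1.0, 0.0]] F tool [-0.12  4.69 -1.07] [0.35 0.43 0.25] M [ 0.081 -0.023 -0.028] [0.03  0.019 0.048] 0.0139
```

Request:
carry_out([
  [[1,0,0,1.5,0,0,0],[1,0,0,3,0,0,0],[1,0,0,4.5,0,0,0],[1,0,0,6,0,0,0],[1,0,0,8,0,0,0],[1,0,0,10,0,0,0],[1,0,0,12,0,0,0],[1,0,0,15,0,0,0],[1,0,0,18,0,0,0],[1,0,0,22,0,0,0]],
])

```text
time_s: 18.15
position: [0.5226, 0.1853, 0.2009]
tool_rot: [[-0.406, 0.0, -0.914], [0.914, 0.0, -0.406], [0.0, -1.0, -0.0]]
wrist_force: [-0.2, -0.5, -1.8]
finger_gap: 0.0136
```

```bash
python3 f.py 4;python3 - <<'E'
from h import *
w=camera("side");v=camera("scene")
a=cv2.resize(w["color"][115:235,215:295],(366,550),interpolation=2)
b=cv2.resize(v["color"][160:260,270:350],(440,550),interpolation=2)
cv2.imwrite("pics/l2.png",np.hstack([a,b])[:, :800,::-1])
E
```

```text
18.35 [0.5228 0.1854 0.2009] [[-0.406, 0.0, -0.914], [0.914, 0.0, -0.406], [0.0, -1.0, -0.0]] F tool [0.2 1.5 0.3] [0.29 0.2  0.84] M [0.132 0.013 0.014] [0.072 0.016 0.043] 0.0136
```

View pics/l2.png

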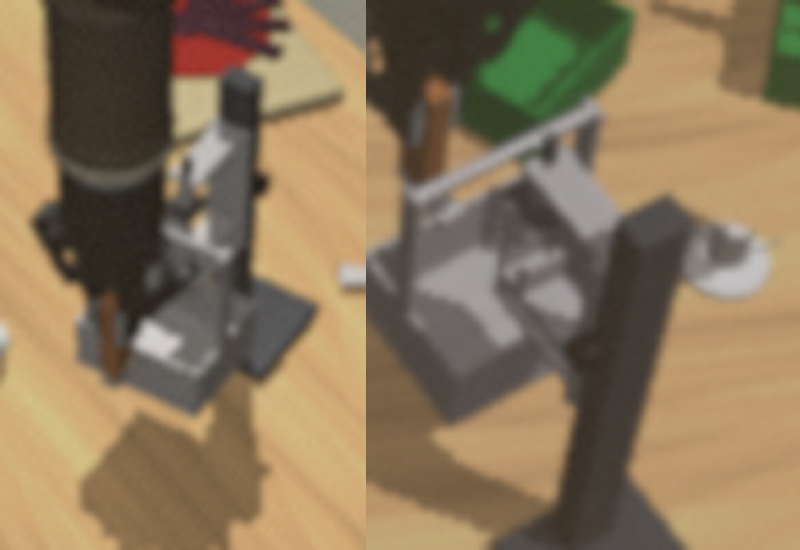

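Side and scene views: the bar (from (165,225) to (230,255) in the left half) now stands clear in front of the tip and keeper, and the force is back to the free load. I pull clear, dipping 25 mm so that the tray stays well below the seat.

Request:
carry_out([
  [[1,0,5,5,0,0,0],[1,0,12,12,0,0,0],[1,0,20,20,0,0,0],[1,0,25,30,0,0,0],[1,0,25,42,0,0,0],[1,0,25,54,0,0,0],[1,0,25,66,0,0,0],[1,0,25,76,0,0,0],[1,0,25,80,0,0,0]],
])

```text
time_s: 19.35
position: [0.4487, 0.1524, 0.1761]
tool_rot: [[-0.406, 0.0, -0.914], [0.914, 0.0, -0.406], [0.0, -1.0, -0.0]]
wrist_force: [-0.1, -0.8, -1.3]
finger_gap: 0.0136
```

```bash
python3 f.py 4;python3 - <<'E'
from h import *
for n in("scene","side"):
  c=camera(n)
  g=cut_out(n,"mat"); m=g[0]["region"].astype(np.uint8); 
  cs,_=cv2.findContours(m,0,2); k=max(cs,key=cv2.contourArea)
  # warp contour to plane then fit rect
  W=np.array([onz(c,p[0]+0.0,.004)[:2]*1000 for p in k],np.float32)
  print(n,g[0]["p"],cv2.minAreaRect(W), [l["pixel"] for l in landmark_of(n,"mat")][:1])
  l=landmark_of(n,"mat")
  if l: print(onz(c,l[0]["pixel"],0))
E
```

```text
19.55 [0.4501 0.1532 0.176 ] [[-0.406, 0.001, -0.914], [0.914, 0.0, -0.406], [0.0, -1.0, -0.001]] F tool [-0.13  1.34  0.17] [0.41 0.5  0.37] M [ 0.113 -0.011  0.003] [0.053 0.032 0.035] 0.0135
scene 0.77 ((588.3314208984375, -230.0537109375), (192.7582550048828, 190.25271606445312), 88.56640625) [[145.9, 250.3]]
[ 0.59424712 -0.23239705  0.        ]Traceback (most recent call last):
  File "<stdin>", line 4, in <module>
IndexError: list index out of range
```

The mat fit gives 192×190 mm, centred at (0.588, −0.231) and about square to the axes. I carry the basket there in two moves, turning it by 24°.

Request:
carry_out([
  [[1,-4,-10,2,0,0,0],[1,-14,-20,4,0,0,0],[1,-30,-30,8,0,0,0],[1,-52,-38,13,0,0,0],[1,-76,-44,19,0,0,0],[1,-100,-44,25,0,0,0],[1,-124,-44,31,0,0,0],[1,-146,-44,37,0,0,0],[1,-168,-44,42,0,0,0],[1,-190,-44,46,0,0,0]],
])

```text
time_s: 20.85
position: [0.4849, -0.0414, 0.2209]
tool_rot: [[-0.405, 0.001, -0.914], [0.914, -0.0, -0.405], [-0.001, -1.0, -0.001]]
wrist_force: [0.0, -0.7, -2.0]
finger_gap: 0.0136
```

Request:
carry_out([
  [[1,-24,0,6,0,3,0],[1,-48,0,12,0,6,0],[1,-72,0,18,0,9,0],[1,-96,0,24,0,12,0],[1,-120,0,30,0,15,0],[1,-142,0,36,0,18,0],[1,-162,0,41,0,20.5,0],[1,-178,0,45,0,22.5,0],[1,-187,0,47,0,24,0],[1,-189,0,47,0,24,0]],
])

```text
time_s: 21.85
position: [0.5186, -0.2322, 0.2197]
tool_rot: [[0.003, -0.0, -1.0], [1.0, -0.0, 0.003], [-0.0, -1.0, 0.0]]
wrist_force: [-0.4, 0.4, -2.0]
finger_gap: 0.0136
```

```bash
python3 f.py 12;python3 - <<'E'
from h import *
w=camera("wrist"); v=camera("scene"); d=camera("side"); s=observe(); p=np.array(s["position"])
print(s["time_s"],p)
for n,c in(("scene",v),("side",d)):
  print(n,[(l["pixel"],l["p"]) for l in landmark_of(n,"basket_bar")][:3], proj(c,p+[.067,0,.0255]))
a=cv2.resize(w["color"],(400,300)); b=cv2.resize(v["color"][190:310,80:240],(400,300)); e=cv2.resize(d["color"][180:340,250:390],(400,457))
e=cv2.resize(e,(525,600))
cv2.imwrite("pics/m1.png",np.hstack([cv2.resize(np.vstack([a,b]),(360,540)),cv2.resize(e,(440,540))])[:,:,::-1])
E
```

```text
22.45 [ 0.5186 -0.231   0.2198] [[0.001, 0.0, -1.0], [1.0, 0.0, 0.001], [0.0, -1.0, -0.0]] F tool [-0.22  1.9   0.1 ] [0.38 0.35 0.45] M [ 0.103 -0.002 -0.01 ] [0.023 0.031 0.036] 0.0136
22.6 [ 0.51854537 -0.2311716   0.21981342]
scene [([368.2, 142.8], 0.81), ([299.3, 147.1], 0.71)] [125.00118863 200.60729947]
side [([181.4, 197.9], 0.78), ([341.5, 252.1], 0.7)] [342.20926295 251.92237793]
```

View pics/m1.png

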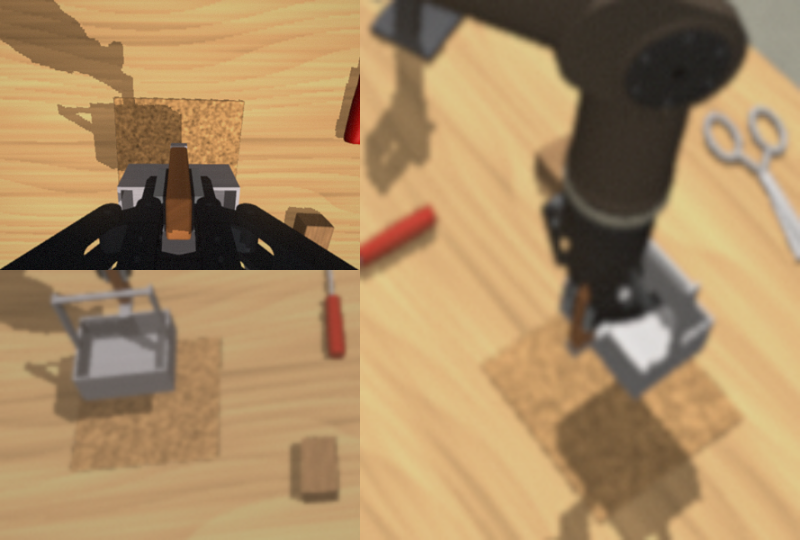

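The basket is held level above the mat. In the wrist view the mat spans columns 115–243 with the grip at 178, so it is centred, and the side camera's bar pixel matches my prediction within 1 px. I lower by 96 of about 101 mm, then feel for contact.

Request:
carry_out([
  [[1,0,8,0,0,0,0],[1,0,22,0,0,0,0],[1,0,38,0,0,0,0],[1,0,54,0,0,0,0],[1,0,68,0,0,0,0],[1,0,80,0,0,0,0],[1,0,88,0,0,0,0],[1,0,93,0,0,0,0],[1,0,96,0,0,0,0],[1,0,96,0,0,0,0]],
])

```text
time_s: 23.7
position: [0.5186, -0.2312, 0.1237]
tool_rot: [[0.001, -0.0, -1.0], [1.0, 0.0, 0.001], [0.0, -1.0, 0.0]]
wrist_force: [-0.2, 0.2, -1.8]
finger_gap: 0.0137
```

```bash
python3 f.py 5
```

```text
23.95 [ 0.5188 -0.2313  0.1243] [[0.001, 0.001, -1.0], [1.0, -0.0, 0.001], [-0.0, -1.0, -0.001]] F tool [-0.34  1.63  0.04] [0.22 0.31 0.48] M [ 0.121 -0.018 -0.019] [0.056 0.035 0.02 ] 0.0138
```

Request:
carry_out([
  [[1,0,1,0,0,0,0],[1,0,2,0,0,0,0],[1,0,3,0,0,0,0],[1,0,3.5,0,0,0,0],[1,0,3.5,0,0,0,0]],
])

```text
time_s: 24.45
position: [0.5185, -0.2312, 0.1202]
tool_rot: [[0.001, -0.0, -1.0], [1.0, 0.0, 0.001], [0.0, -1.0, 0.0]]
wrist_force: [0.6, -0.3, -2.5]
finger_gap: 0.0137
```

```bash
python3 f.py 5
```

```text
24.7 [ 0.5186 -0.2312  0.1204] [[0.001, 0.0, -1.0], [1.0, -0.0, 0.001], [-0.0, -1.0, -0.0]] F tool [ 0.01  1.54 -0.13] [0.76 0.1  0.59] M [0.11  0.03  0.008] [0.014 0.014 0.027] 0.0131
```

Request:
carry_out([
  [[1,0,0.5,0,0,0,0],[1,0,1,0,0,0,0],[1,0,1.5,0,0,0,0],[1,0,1.5,0,0,0,0]],
])

```text
time_s: 25.1
position: [0.5185, -0.2312, 0.119]
tool_rot: [[0.001, 0.0, -1.0], [1.0, 0.0, 0.001], [0.0, -1.0, -0.0]]
wrist_force: [-1.1, 0.4, 1.4]
finger_gap: 0.0134
```

```bash
python3 f.py 5
```

```text
25.35 [ 0.5185 -0.2312  0.1189] [[0.001, -0.0, -1.0], [1.0, 0.0, 0.001], [0.0, -1.0, 0.0]] F tool [ 0.43 -2.55  1.87] [0.44 0.54 0.59] M [ 0.315  0.008 -0.122] [0.032 0.031 0.034] 0.0135
```

The basket has landed: about 2.5 N net upward on the tool, plus the basket's own weight. I hold a moment, open gently, then rise straight up.

Request:
carry_out([
  [[1,0,-0.2,0,0,0,0],[1,0,-0.2,0,0,0,0],[0.75,0,-0.2,0,0,0,0],[0.65,0,-0.2,0,0,0,0],[0.5,0,-0.2,0,0,0,0],[0.4,0,-0.2,0,0,0,0],[0.4,0,-0.2,0,0,0,0],[0.4,0,-0.2,0,0,0,0]],
])

```text
time_s: 26.15
position: [0.5186, -0.2312, 0.119]
tool_rot: [[0.001, 0.0, -1.0], [1.0, 0.0, 0.001], [0.0, -1.0, -0.0]]
wrist_force: [-0.3, 0.2, 0.2]
finger_gap: 0.0516
```

```bash
python3 f.py 3
```

```text
26.3 [ 0.5185 -0.2312  0.119 ] [[0.001, 0.0, -1.0], [1.0, 0.0, 0.001], [0.0, -1.0, -0.0]] F tool [-0.18  0.41 -0.3 ] [0.17 0.12 0.35] M [ 0.029 -0.003  0.031] [0.02  0.021 0.038] 0.0514
```

Request:
carry_out([
  [[0.4,0,-10,0,0,0,0],[0.4,0,-25,0,0,0,0],[0.4,0,-45,0,0,0,0],[0.4,0,-70,0,0,0,0],[0.4,0,-95,0,10,0,0],[0.4,0,-120,40,0,0,0],[0.4,0,-135,80,0,0,0],[0.4,0,-140,100,0,0,0],[0.4,0,-140,100,0,0,0],[0.4,0,-140,100,0,0,0]],
])

```text
time_s: 27.3
position: [0.4188, -0.2312, 0.2599]
tool_rot: [[0.001, 0.002, -1.0], [1.0, -0.0, 0.001], [-0.0, -1.0, -0.002]]
wrist_force: [1.2, -0.4, 0.1]
finger_gap: 0.0515
```

```bash
python3 f.py 3; python3 - <<'E'
from h import *
v=camera("scene"); d=camera("side"); 
print([(n,[(l["pixel"],round(l["p"],2)) for l in landmark_of(n,"basket")]) for n in("scene","side")])
for n,c in(("scene",v),("side",d)): print(n,proj(c,[.586,-.231,.004]),proj(c,[.588,-.231,.0]))
a=cv2.resize(v["color"],(512,384)); b=cv2.resize(v["color"][190:310,80:240],(288,216)); e=cv2.resize(d["color"][215:345,270:390],(288,312))
L=np.vstack([a,np.zeros((144,512,3),np.uint8)])
cv2.imwrite("pics/e1.png",np.hstack([L,np.vstack([b,e])])[:,:,::-1])
E
```

```text
27.45 [ 0.4194 -0.2308  0.2592] [[-0.0, 0.001, -1.0], [1.0, -0.0, -0.0], [-0.0, -1.0, -0.001]] F tool [ 0.16 -0.35 -0.39] [0.34 0.64 0.71] M [ 0.01  -0.028 -0.012] [0.009 0.03  0.046] 0.0513
[('scene', [([358.6, 171.2], 0.79), ([296.7, 175.1], 0.56), ([145.1, 249.0], 0.55), ([222.7, 281.5], 0.41)]), ('side', [([182.6, 220.5], 0.96), ([159.0, 184.5], 0.76), ([328.9, 289.4], 0.74)])]
scene [146.18608409 247.25047006] [146.44986398 248.46194393]
side [329.66669995 294.76673978] [329.9522078  295.06267976]
```

View pics/e1.png

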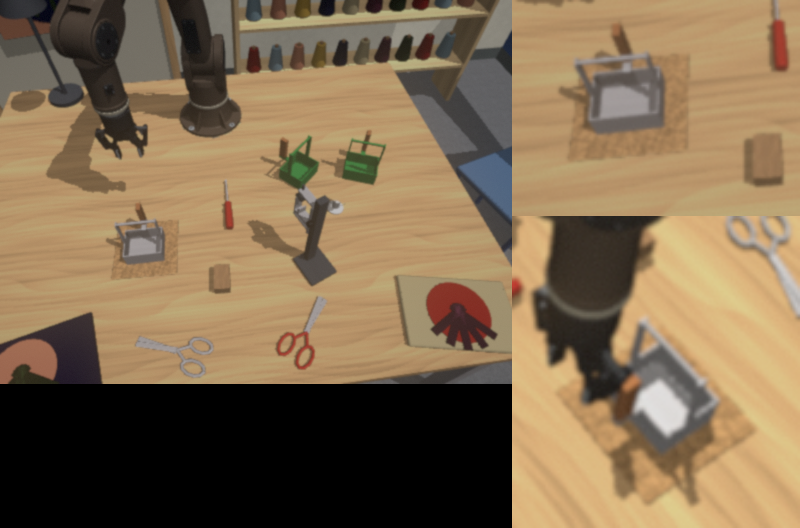

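The final view shows the basket upright in the middle of the mat, with the robot clear. The networks put its origin about 2 px from the expected pixel in the scene camera and about 5 px in the side camera. The screwdriver, box, bobbin and green baskets look undisturbed.

```bash
python3 -c "
from plant import *
print(finish_job(), observe()['time_s'])"
```

```text
the job is handed in; nothing more can be done
the job is handed in; nothing more can be done
```

The steel basket is off the hook and standing upright in the middle of the cork mat. I let go, backed the arm off and handed the job in at about 27.5 s of the 58 s allowed.

- **Grip:** I pinched the wooden grip at 45 N. The first close-up was taken while the arm was still settling and put me 11 mm off sideways. A second picture showed this and I corrected it before closing.
- **Unhooking:** I felt upwards in small steps. The bar met the keeper at about 51 mm of lift, and I raised it to 56.5 mm, pushing the keeper up about 5.5–8 mm. The keeper pushed back with about 3–3.7 N. While drawing the bar out, the sideways resistance was about 1.1–1.3 N, which I read as keeper friction. The averaged readings taken between moves stayed under 8 N.
- **Placing:** The mat measured 192×190 mm, centred at (0.588, −0.231). I aimed the bar at (0.586, −0.231), lowered until I felt contact (about 2.5 N net on the tool), opened the jaws and rose clear.

**Last checks:**
- The wrist force was near zero after release.
- The basket looks upright and centred. The networks put its origin about 2 px from the expected spot in the scene camera. The side camera was about 5 px off, which I put down to the gripper partly hiding the basket.
- The other things on the table look unmoved by eye; I did not measure them again.
- One retreat row contained a stray 10° tilt. The fingertips were already above the top of the grip, so nothing was touched.

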